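Lift the notched glass plate out of its slot and prop it on the inspection stand

TASK

Take the glass plate with the notched upper edge out of the slotted holder and prop it, notch upward, in the trough of the steel inspection stand, leaning back on the two prongs and roughly centred. It sits too deep to be gripped: push it up from below by its lower edge, through the opening in the front, until it stands well proud and the spring clips hold it there, then grip it by the upper edge and draw it out. Leave the plain plate in its slot, do not let the glass fall over, and do not shift the bottle and the cuvette block nearby.

Things in the scene. Friction and masses are not known exactly. Their poses are not given: they have to be found in the camera images.
- notched_plate: Glass plate 90 wide x 80 high x 5 mm thick, 90 g, with a notch 44 mm wide and 14 mm deep in the middle of its upper edge. Origin: middle of the lower edge (mid thickness). z runs up the plate, y along its width, x is its normal, pointing away from the robot. In the holder it leans back 0.42 rad. It may be in either bay.
- plain_plate: The other glass plate, same size, straight upper edge, same axes. Stays in its bay.
- holder: Fixed grey two-bay plate holder, front to -x, y along the row, z up. Origin on the worktop. Base slab 232 mm along y, 12 mm thick, x -55..65 mm. Slots lean back 0.42 rad; s = distance up the leaning slot from the plates' lower edge. Dividers between bays reach s = 84 mm. Bay fronts are open over the middle 72 mm; side flanges reach s = 50, 13 mm in front of the plate.
- slot0 (a point): Middle of the lower edge (s = 0) of the bay at holder y = -52 mm, 60 mm above the worktop; axes as the holder's. The plate rests on side ledges only: the middle 68 mm of its lower edge is free, with 48 mm of open height down to the base slab.
- slot1 (a point): The same point of the bay at holder y = +52 mm.
- panel_top (a point): Top edge of the back panel (s = 82 mm, 2 mm above a seated plate's top), between the bays. The panel, 6 mm thick, lies against the backs of the plates; below s = 56 it has a window 58 mm wide in the middle of each bay, so a fingertip may reach through under the plate and rise to about s = 50.
- clip_line (a point): Height of the steel spring clips (s = 62 mm), between the bays. One at each side margin of a plate presses it against the panel; together they hold it at any height (drag about 3 to 8 N) while its lower edge is below s = 58: lift it 30 to 50 mm, then regrasp.
- stand: Fixed steel inspection stand, base 130 mm along y, 8 mm thick, x from -38 to 62 mm. Origin on the worktop; x away from the robot, y along the trough. A trough 106 mm long between its end stops and 16 mm wide, with an 8 mm high front lip, lies in front of two prongs (12 mm wide, centred at y = -33 and +33, 60 mm long) that lean back 0.30 rad; between the prongs is a 54 mm gap for a finger.
- stand_seat (a point): Point on the trough floor (about 25 mm above the worktop), mid length, where the middle of the lower edge of a plate leaning on the prongs comes to lie. Axes as the stand's.
- small_bottle: Loose white bottle with a cap, 34 mm diameter, 78 mm high, origin at the centre of its underside. Bystander.
- cuvette_block: Loose off-white cuvette rack 40 x 126 x 68 mm with five holes, origin at the centre of its underside, y along its length. Bystander.
Things that resemble listed ones, but are neither listed nor needed, are in the scene too. What is shaped like the notched_plate but orange or yellow is not meant.

How it is judged:
On the way:
1. the notched plate has been raised at least 20 mm in its slot (z of notched_plate in the frame of holder above 0.078 m and x of notched_plate in the frame of holder between -0.012 and 0.03 m), for 0.1 s.
At the end, for the whole second after the job is handed in: The notched plate leans at rest on the stand, released, notch up: lower-edge middle within 13 mm of the seat across the trough, 20 mm along it, 6 mm in height; width along the trough within 0.15 rad; lean 0.12 to 0.55 rad. The plain plate is within 12 mm of its start (x of notched_plate in the frame of stand_seat between -0.013 and 0.013 m and y of notched_plate in the frame of stand_seat between -0.02 and 0.02 m and z of notched_plate in the frame of stand_seat between -0.006 and 0.007 m and angle between the y axis of notched_plate and the y axis of stand, either way round below 0.15 rad and angle between notched_plate's own z axis and vertical between 0.12 and 0.55 rad and contact force between notched_plate and stand above 0.2 N and linear speed of notched_plate below 0.02 m/s and contact force between the fingers and notched_plate below 0.05 N and distance of plain_plate from where it was at the start of the episode below 0.012 m); the robot touches nothing.
It fails at once if the plain plate is moved more than 12 mm (distance of plain_plate from where it was at the start of the episode above 0.012 m).
It fails at once if the notched plate falls over (more than 1 rad from upright) (angle between notched_plate's own z axis and vertical above 1 rad).
It fails at once if the bottle or the cuvette block is shifted more than 30 mm (distance of any of small_bottle, cuvette_block from where it was at the start of the episode above 0.03 m).
It also fails if it takes over 54 s, if anything falls off the work surface, if the arm or the gripper's body presses on something with over 40 N, if the wrist force passes 120 N, or if a joint passes its speed limit or range.

ROBOT

A 6-joint arm with a two-finger parallel gripper is mounted at the origin on a cart in front of the work surface, level with it; the furniture and walls round the work are solid. World frame = base frame: x ahead of the robot, y to its left, z up, the work surface at z = 0. Lengths are in m, angles in rad, forces in N, time in s.
With the tool pointing down it reaches from about 0.35 to 0.975 m from the base axis. Payload 4.9 kg.
Tool frame: the origin (TCP) lies at the very end of the fingers, on their centre line; the grasp point (between the pads) lies 19 mm behind it; z points along the fingers, y is the line along which they close (so a half turn about z gives the same grasp; the last joint's range is limited). The gripper opens to 85 mm and grips with 20 to 120 N. Pads are 22 mm wide; open, the fingers measure 114 mm over their backs; the gripper's body (76 mm by 85 mm) begins 54 mm behind the grasp point. The pads swing forward as they close: fully open they stand 13 mm farther back than shut.
Start: joints at [1.027, 0.053, 1.613, -0, 1.476, -0.119], TCP at [0.258, 0.569, 0.231] pointing down, gripper open.
Joint ranges: [-3.01, 3.01], [-1.01, 2.22], [0.06, 2.58], [-1.02, 4.17], [0.09, 2.62], [-3.14, 3.14]. Speed limits (rad/s): [2.57, 2.57, 3.14, 3.14, 3.14, 3.14].

INTERFACE

Orientations are given as a rotation vector (axis times angle).
In Python, from station import get_obs, get_image, get_calibration, finish_job gives the robot as it stands.
- The arm moves only by the tool servo_tool, never from a script. Its argument "increments" is a list of rows, each a list of 5 numbers: the opening, from 0 (shut) to 1 (fully open), then the shift along the tool's x, y, z in mm, then the turn about the tool's z in degrees. In form: [[jaw, tx, ty, tz, spin], ...]. A call has 1 to 12 rows; each row shifts and turns the commanded pose from where the row before left it, along the tool's axes as they then stand; what a row does not reach is not made up. A row lasts 1/8 s, in which the tool goes at most 62.5 mm and 10.7 degrees, less where a joint would pass 70% of its speed; a pose out of reach is approached as far as the arm can. A call is refused whole if a number of a shift passes 62.5 or a number of a turn 10.7, either way. A call with a gripper value outside its range is refused whole. The fingers move at their own pace and stop on an object; "force" is the grip in N (left out, the last holds). Time passes only in rows, so rows that do not move let the fingers close. It gives the time, the measured TCP pose, the force, the opening and the grip force at its end, in the units of the state.
- get_obs(): the state, without advancing time (a new reading comes with each control period).
- get_image(name): name is "scene" or "top" or "wrist"; returns the picture (400x640x3 uint8, red, green, blue); there is no depth.
- get_calibration(name): a dict with "fx", "fy", "cx", "cy" (pixels), "R" (3x3) and "t" (3): a world point X has camera coordinates R X + t; the wrist camera has in their place "mount" (4x4, takes a point from camera to tool coordinates, whose origin is the TCP and whose axes are the flange's). Camera axes: x right, y down, z forward; pixel columns grow to the right and rows downward; lengths in m; the calibration is good to about 2 mm. A picture is of the moment at which its call begins: read the wrist's pose just before it. get_calibration takes no time and is no camera call.
- finish_job(): hands the job in; it is judged then, once.
The state is a dict: "t": time; "q": joint angles; "dq": joint speeds; "effort": joint torques, N m; "tool_pos": TCP position; "tool_rot": TCP orientation; "contact_force": force on the tool from outside, world axes, zero at the start; "wrist_torque": the same for the moment, N m; "opening": finger opening in m; "grip_force": force on a finger pad.
Only numpy, scipy, OpenCV 4.12 (cv2) and the standard library are available. Lean on these libraries where they do the work, as an engineer would, in place of code of your own. Each camera call takes 0.05 s, during which the arm holds its last target. There are 200 camera calls.

## Working session

There is one attempt and no reset: what is moved stays moved. The work goes in short steps, Python scripts to look and compute and a tool call to move; the robot and the scene stay as the last step left them, time stands still between calls to the robot, and variables do not carry over. Pictures are saved under pics/ and viewed, at most 10 in all, crops included, and the job is handed in when it is done.

Besides the shell and the picture viewer there is one more tool, called after ">>>" as name(argument=value, ...) on one line, values as JSON. servo_tool: Moves the arm, as the interface text tells. Its arguments: {"type":"object","properties":{"increments":{"type":"array"},"force":{"type":"number"}},"required":["increments"]}

```bash
ls; mkdir -p pics; python3 - <<'E'
from station import *
import cv2,numpy as np
for n in("scene","top"):
    im=get_image(n); cv2.imwrite(f"pics/{n}0.png",im[:,:,::-1]); c=get_calibration(n)
    print(n,{k:np.round(np.array(v),4).tolist() for k,v in c.items()})
print(get_calibration("wrist")); o=get_obs(); print(o["t"],o["tool_pos"],o["tool_rot"],o["opening"])
E
```

```text
pics
scene {'fx': 430.3809, 'fy': 430.3809, 'cx': 317.7252, 'cy': 204.0334, 'R': [[0.7824, -0.6228, 0.0085], [-0.4401, -0.5624, -0.7], [0.4407, 0.5439, -0.7141]], 't': [-0.486, 0.2426, 1.0138]}
top {'fx': 510.9666, 'fy': 510.9666, 'cx': 318.9951, 'cy': 202.0605, 'R': [[0.0171, -0.9998, 0.0075], [-0.9979, -0.0176, -0.0617], [0.0618, -0.0065, -0.9981]], 't': [-0.1314, 0.524, 1.2799]}
{'fx': 324.3633448244563, 'fy': 324.3633448244563, 'cx': 321.8921716068279, 'cy': 200.9459459250123, 'mount': array([[-9.16605707e-04, -9.63819016e-01, -2.66555932e-01,
         6.66921230e-02],
       [ 9.99999580e-01, -8.85197024e-04, -2.37982317e-04,
         1.45421807e-03],
       [-6.58263547e-06, -2.66556038e-01,  9.63819422e-01,
        -1.43216652e-01],
       [ 0.00000000e+00,  0.00000000e+00,  0.00000000e+00,
         1.00000000e+00]])}
0.1 [0.25727724 0.56896635 0.23016113] [-6.62050315e-01 -3.07044613e+00  2.84027549e-03] 0.08547627930163464
```

View pics/scene0.png

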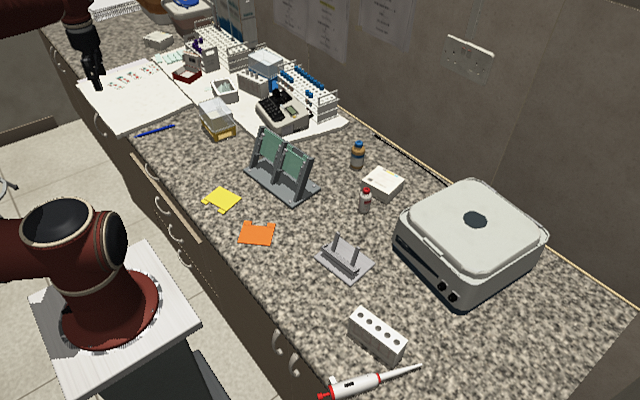

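View pics/top0.png

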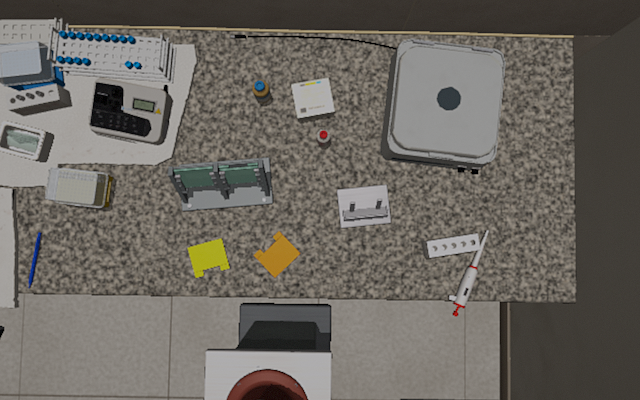

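The top view shows the holder near px (222,183) and the stand near (363,206). The bottle (red cap) is at (323,135) and the cuvette block at (453,245). I'll zoom in on the holder and the stand.

```bash
python3 - <<'E'
import cv2,numpy as np
s=cv2.imread("pics/scene0.png");t=cv2.imread("pics/top0.png")
r=lambda im,x,y,w,h:cv2.resize(im[y:y+h,x:x+w],(400,300),interpolation=cv2.INTER_CUBIC)
a=np.hstack([r(s,235,115,100,75),r(t,162,146,120,90)])
b=np.hstack([r(s,305,220,80,60),r(t,324,177,80,60)])
cv2.imwrite("pics/z1.png",np.vstack([a,b]))
E
```

```text
(no output)
```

View pics/z1.png

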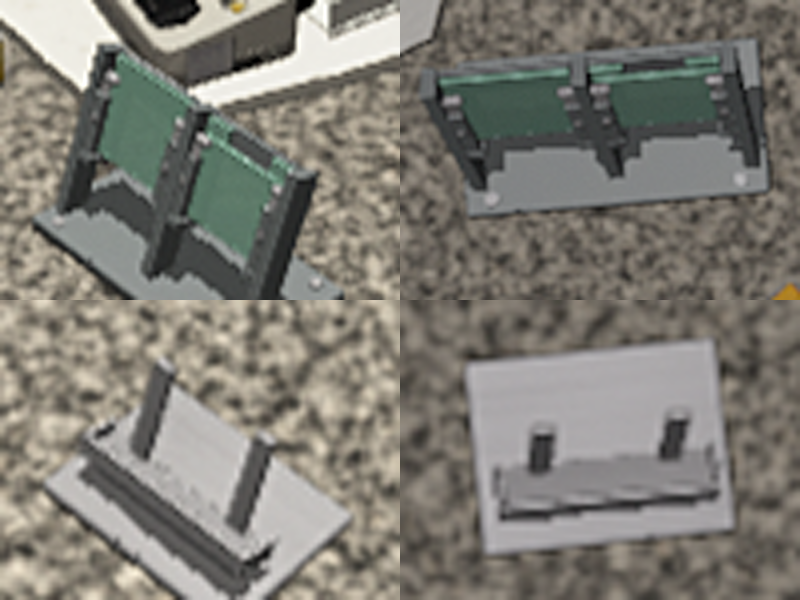

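```bash
cat >h.py <<'E'
import numpy as np
from station import *
def ray(n,u,v,z):
    c=get_calibration(n);R,t=np.array(c["R"]),np.array(c["t"])
    d=R.T@[(u-c["cx"])/c["fx"],(v-c["cy"])/c["fy"],1];o=-R.T@t
    return o+d*(z-o[2])/d[2]
def proj(n,X):
    c=get_calibration(n);p=(np.array(X)@np.array(c["R"]).T)+c["t"]
    return np.c_[c["fx"]*p[:,0]/p[:,2]+c["cx"],c["fy"]*p[:,1]/p[:,2]+c["cy"]]
def fit(loc,w):
    l,w=np.array(loc)[:,:2],np.array(w)[:,:2];lc,wc=l.mean(0),w.mean(0)
    A=(l-lc)[:,0]+1j*(l-lc)[:,1];B=(w-wc)[:,0]+1j*(w-wc)[:,1]
    th=np.angle(np.vdot(A,B));R=np.array([[np.cos(th),-np.sin(th)],[np.sin(th),np.cos(th)]])
    o=wc-R@lc;return o,th,R,np.linalg.norm(w-(l@R.T+o),axis=1)*1e3
E
python3 - <<'E'
from h import *
H=[ray("top",*p,.012) for p in((182.4,210.2),(272.7,202.7),(268.5,158))]
o,th,R,e=fit([(-.055,.116),(-.055,-.116),(.065,-.116)],H)
print("holder",o,th,e)
T=lambda l:np.r_[o+R@np.array(l[:2]),l[2]]
for n,l in dict(slot0=(0,-.052,.06),slot1=(0,.052,.06),ptop=(.0334,0,.135)).items():print(n,T(l))
pts=[T(l) for l in((-.055,.116,.012),(-.055,-.116,.012),(.065,-.116,.012),(.0326,-.097,.133),(.0326,-.007,.133))]
print(proj("top",pts).round(1).tolist(),proj("scene",pts).round(1).tolist())
S=[ray("top",*p,.008) for p in((337.2,190),(386.6,185),(391,222.6),(341.2,227.6))]
o,th,R,e=fit([(.062,.065),(.062,-.065),(-.038,-.065),(-.038,.065)],S)
print("stand",o,th,e)
T=lambda l:np.r_[o+R@np.array(l[:2]),l[2]]
pts=[T(l) for l in((.062,.065,.008),(-.038,.065,.008),(-.038,-.065,.008),(.062,-.065,.008),(0,0,.025),(.02,.033,.084),(.02,-.033,.084))]
print(proj("top",pts).round(1).tolist(),proj("scene",pts).round(1).tolist())
E
```

```text
holder [0.5644036  0.11601411] 0.09737506731791526 [2.45337619 1.88807518 3.71138802]
slot0 [0.56945911 0.06426044 0.06      ]
slot1 [0.5593481  0.16776777 0.06      ]
ptop [0.59764538 0.1192613  0.135     ]
[[181.6, 210.7], [272.8, 203.4], [269.3, 156.8], [257.4, 163.4], [218.6, 166.5]] [[242.1, 168.2], [291.4, 206.7], [321.3, 186.9], [308.9, 157.3], [287.5, 142.9]]
stand [ 0.50614512 -0.2389869 ] 0.11983731198949277 [1.98239551 2.26177437 1.75803309 2.21447433]
[[336.7, 189.4], [340.8, 228.4], [391.4, 223.1], [387.1, 184.3], [365.2, 210.6], [353.0, 202.7], [380.3, 199.9]] [[338.5, 235.3], [312.3, 256.2], [349.9, 286.2], [375.9, 262.8], [341.0, 258.1], [337.8, 231.6], [357.8, 246.2]]
```

The notched plate is in the right-hand bay, slot0, at about (0.569, 0.064). The stand is at (0.506, -0.239) with yaw 0.12. First I'll spin the tool so it closes along the holder's x axis, then fly to a point in front of slot0.

>>> servo_tool(increments=[[1,0,0,-8,10],[1,0,0,-8,10],[1,0,0,-8,10],[1,0,0,0,10],[1,0,0,0,10],[1,0,0,0,10.1]], force=120)

```text
t: 0.85
tool_pos: [0.2574, 0.5691, 0.2546]
tool_rot: [2.118, 2.32, -0.002]
contact_force: [-0.3, 0.8, 1.1]
opening: 0.0857
grip_force: 0.0
```

>>> servo_tool(increments=[[1,-53.3,16.5,0,0],[1,-53.3,16.5,0,0],[1,-53.3,16.5,0,0],[1,-53.3,16.5,0,0],[1,-53.3,16.5,0,0],[1,-53.3,16.5,0,0],[1,-53.3,16.5,0,0],[1,-53.3,16.5,0,0],[1,-53.3,16.5,0,0],[1,-53.3,16.5,0,0],[1,0,0,0,0]])

```text
t: 2.22
tool_pos: [0.4739, 0.052, 0.2547]
tool_rot: [-2.117, -2.32, 0.002]
contact_force: [-0.2, -0.6, -0.5]
opening: 0.0854
grip_force: 0.0
```

```bash
cat >>h.py <<'E'
import cv2
from scipy.spatial.transform import Rotation as Ro
def wrist(name):
    o=get_obs();im=get_image("wrist");cv2.imwrite(name,im[:,:,::-1]);return o
def wray(o,u,v,z=None):
    c=get_calibration("wrist");R=Ro.from_rotvec(o["tool_rot"]).as_matrix();M=c["mount"]
    d=R@M[:3,:3]@np.array([(u-c["cx"])/c["fx"],(v-c["cy"])/c["fy"],1]);p=np.array(o["tool_pos"])+R@M[:3,3]
    return p+d*(z-p[2])/d[2]
def wproj(o,X):
    c=get_calibration("wrist");R=Ro.from_rotvec(o["tool_rot"]).as_matrix();M=c["mount"]
    p=((np.array(X)-o["tool_pos"])@R-M[:3,3])@M[:3,:3]
    return np.c_[c["fx"]*p[:,0]/p[:,2]+c["cx"],c["fy"]*p[:,1]/p[:,2]+c["cy"]]
E
python3 - <<'E'
from h import *
o=wrist("pics/w1.png")
print(o["q"])
R=Ro.from_euler("z",.0974).as_matrix();O=np.array([.5644,.1160,0])
L=[(-.055,-.116,.012),(.065,-.116,.012),(-.055,.116,.012),(.0326-.0023,-.097,.134),(.0326-.0023,-.007,.134)]
print(wproj(o,[O+R@np.array(l) for l in L]).round(1).tolist())
E
```

```text
[-4.66371574e-02 -3.26054460e-01  1.91659345e+00 -4.57324927e-04
  1.55221235e+00 -1.37859953e-01]
[[354.3, 218.2], [450.2, 217.6], [358.6, 10.8], [465.7, 241.3], [478.2, 136.6]]
```

View pics/w1.png

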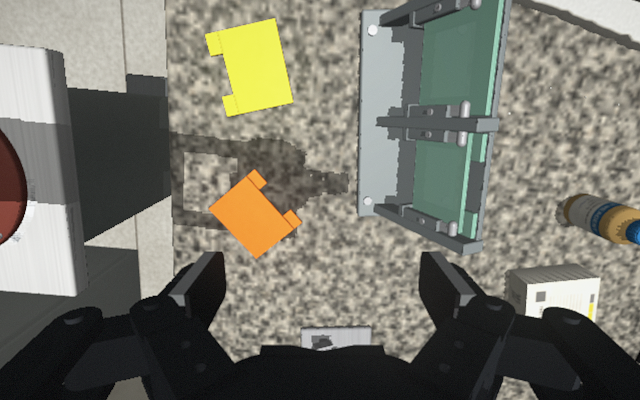

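The wrist view agrees with the fit to a few mm: the base corner is at (358,216) and the notched plate's upper right corner is near (462,240). The notched plate is in the near (right) bay. Next I'll lower the tool in front of the opening.

>>> servo_tool(increments=[[1,3,0,50,0.3],[1,0,0,55,0],[1,0,0,55,0],[1,0,0,50,0],[1,0,9,17,0],[1,0,9,0,0],[1,0,7,0,0],[1,0,0,0,0]])

```text
t: 3.28
tool_pos: [0.4999, 0.0606, 0.0302]
tool_rot: [2.115, 2.32, 0.003]
contact_force: [-0.2, 0.1, -0.1]
opening: 0.0853
grip_force: 0.0
```

>>> servo_tool(increments=[[1,0,3,0,0],[1,0,2,0,0],[1,0,0,0,0]])

```text
t: 3.65
tool_pos: [0.5032, 0.0606, 0.0285]
tool_rot: [2.117, 2.321, 0.0]
contact_force: [0.4, 0.3, -0.4]
opening: 0.0855
grip_force: 0.0
```

>>> servo_tool(increments=[[1,-2,2,0,0],[1,0,2,0,0],[1,0,1,0,0],[1,0,0,0,0]])

```text
t: 4.15
tool_pos: [0.5082, 0.0591, 0.0283]
tool_rot: [-2.117, -2.321, 0.0]
contact_force: [-0.3, 1.0, 0.0]
opening: 0.0852
grip_force: 0.0
```

>>> servo_tool(increments=[[1,0,1,0,0],[1,0,1,0,0],[1,0,0,0,0]])

```text
t: 4.53
tool_pos: [0.5083, 0.0591, 0.0284]
tool_rot: [-2.115, -2.319, 0.006]
contact_force: [-11.6, -1.9, 8.3]
opening: 0.0854
grip_force: 2.7
```

>>> servo_tool(increments=[[1,0,1,0,0],[1,0,1,0,0],[1,0,0,0,0]])

```text
t: 4.9
tool_pos: [0.5081, 0.0591, 0.0286]
tool_rot: [-2.112, -2.317, 0.013]
contact_force: [-26.3, -4.6, 20.8]
opening: 0.0851
grip_force: 7.1
```

Contact came at the expected x. I'll keep the press and raise the tool a little along the slot to see whether the edge follows.

>>> servo_tool(increments=[[1,0,0,-2,0],[1,0,0,-2,0],[1,0,0,-2,0],[1,0,0,0,0]])

```text
t: 5.4
tool_pos: [0.5107, 0.0596, 0.0338]
tool_rot: [-2.115, -2.319, 0.004]
contact_force: [-7.7, 0.7, 2.7]
opening: 0.0849
grip_force: 1.0
```

>>> servo_tool(increments=[[1,0,1,-2,0],[1,0,1,-2,0],[1,0,1,-2,0],[1,0,0,0,0]])

```text
t: 5.9
tool_pos: [0.5131, 0.0599, 0.0395]
tool_rot: [-2.114, -2.319, 0.005]
contact_force: [-9.7, 0.1, 3.8]
opening: 0.0857
grip_force: 1.5
```

```bash
python3 - <<'E'
from h import *
wrist("pics/w2.png");w=cv2.imread("pics/w2.png")
s=get_image("scene")[:,:,::-1]
a=cv2.resize(w[0:400,300:640],(510,600));b=cv2.resize(s[110:218,250:304+0],(290,600),interpolation=cv2.INTER_CUBIC)
b=cv2.resize(s[120:210,255:330],(290,348),interpolation=cv2.INTER_CUBIC);b=np.vstack([b,np.zeros((252,290,3),np.uint8)])
cv2.imwrite("pics/z2.png",np.hstack([a,b]))
E
```

```text
(no output)
```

View pics/z2.png

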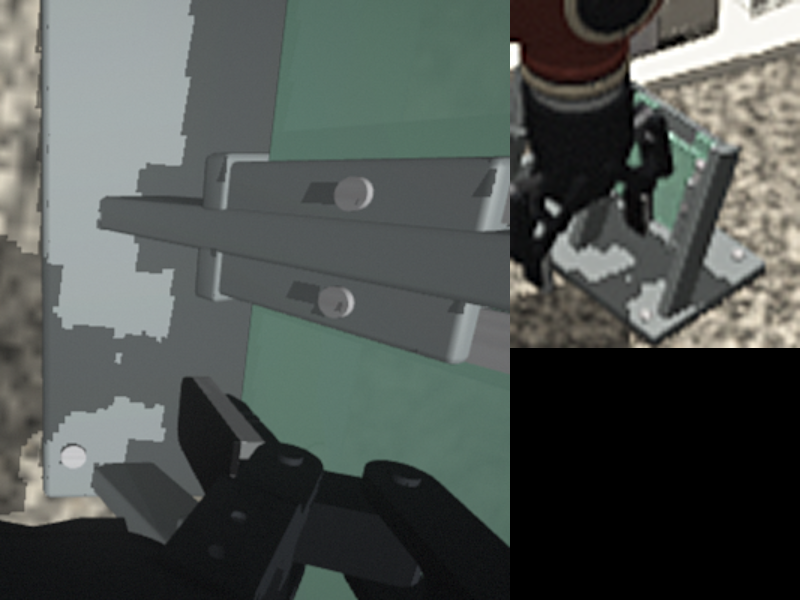

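The view shows the far finger's outer link over the plate face. The plate's lower edge, near px (245,390), hasn't moved. I'll project finger points to find which part is touching.

```bash
python3 - <<'E'
from h import *
o=get_obs();R=Ro.from_rotvec(o["tool_rot"]).as_matrix();p=np.array(o["tool_pos"])
print(p)
f=lambda X:((wproj(o,X)-[300,0])*1.5).round().tolist()
for y in(.0425,.05,.057):
  print(y,[f([p+R@[.011,y,z]])[0] for z in(-.013,-.03,-.045,-.06,-.073)])
Rh=Ro.from_euler("z",.0974).as_matrix();O=np.array([.5644,.1160,0])
print("lower edge y=-10,-40,52 of holder",f([O+Rh@[-.0023,y,.061] for y in(-.02,-.04,.052)]))
print("base corner",f([O+Rh@[-.055,-.116,.012]]))
E
```

```text
[0.5131638  0.05992278 0.03959757]
0.0425 [[175.0, 372.0], [194.0, 399.0], [215.0, 430.0], [243.0, 470.0], [275.0, 515.0]]
0.05 [[201.0, 372.0], [223.0, 399.0], [249.0, 430.0], [281.0, 470.0], [319.0, 515.0]]
0.057 [[225.0, 372.0], [251.0, 399.0], [280.0, 430.0], [317.0, 470.0], [360.0, 515.0]]
lower edge y=-10,-40,52 of holder [[234.0, 314.0], [227.0, 385.0], [268.0, 4.0]]
base corner [[35.0, 504.0]]
```

The part touching is the outward knuckle (tool y about 0.07), which rests on the plate's face, so an open jaw won't work here. I'll back off, turn 90° so the fingers close along the row, and shut them. That gives a thin profile in x that can get under the edge.

>>> servo_tool(increments=[[1,0,-40,0,0],[1,0,-45,-20,0],[0.3,0,0,0,-10],[0,0,0,0,-10],[0,0,0,0,-10],[0,0,0,0,-10],[0,0,0,0,-10],[0,0,0,0,-10],[0,0,0,0,-10],[0,0,0,0,-10],[0,0,0,0,-10],[0,0,0,0,0]])

```text
t: 7.5
tool_pos: [0.4311, 0.052, 0.0607]
tool_rot: [-0.141, 3.137, -0.0]
contact_force: [-0.8, -0.5, -0.2]
opening: -0.0002
grip_force: 0.0
```

```bash
python3 - <<'E'
from h import *
o=wrist("pics/w3.png");print(o["tool_pos"],o["tool_rot"],o["opening"],o["q"].round(2),o["t"])
Rh=Ro.from_euler("z",.0974).as_matrix();O=np.array([.5644,.1160,0])
L=[(-.055,-.116,.012),(-.055,.116,.012),(-.0023,-.052,.061),(.030,-.097,.134),(.03,-.007,.134)]
print(wproj(o,[O+Rh@np.array(l) for l in L]).round(1).tolist())
E
```

```text
[0.43110849 0.05200571 0.06068314] [-1.40907769e-01  3.13698373e+00 -6.86448037e-05] -0.00016901924545463114 [-0.05 -0.25  2.19  0.    1.2  -1.71] 7.5
[[227.7, 336.1], [562.5, 333.7], [320.3, 466.6], [208.1, 719.0], [432.3, 718.2]]
```

View pics/w3.png

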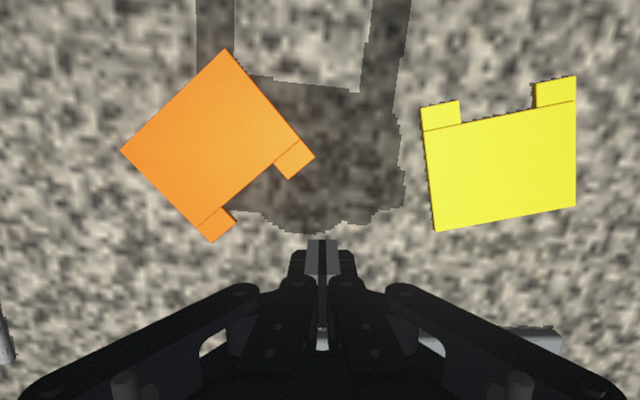

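This view looks away from the holder. I'll refine the holder pose numerically from features already read: slab corners and screws in the wrist view w1 and the top view.

```bash
python3 - <<'E'
from h import *
o=dict(tool_pos=[.4739,.052,.2547],tool_rot=[-2.117,-2.32,.002])
im=cv2.imread("pics/w1.png")
# brightest blobs for the screws
def cen(im,x,y,r):
    p=im[y-r:y+r+1,x-r:x+r+1].astype(float).min(2);m=p>np.percentile(p,85);ys,xs=np.nonzero(m);return xs.mean()+x-r,ys.mean()+y-r
a=cen(im,373,29,6);b=cen(im,368,201,6)
t=cv2.imread("pics/top0.png");c=cen(t,190,206,3);d=cen(t,264,200,3)
A,B=wray(o,*a,.014),wray(o,*b,.014);C,D=ray("top",*c,.014),ray("top",*d,.014)
for P,Q in((A,B),(C,D)):
    m=(P+Q)/2;v=P-Q;print(P.round(4),Q.round(4),"mid",m[:2].round(4),"yaw",np.arctan2(-v[0],v[1]).round(4),"len",np.linalg.norm(v).round(4))
print("corners w1",wray(o,358,216,.012),wray(o,360,10,.012))
E
```

```text
[0.5143 0.2055 0.014 ] [0.5335 0.0177 0.014 ] mid [0.5239 0.1116] yaw 0.102 len 0.1888
[0.5128 0.2069 0.014 ] [0.531  0.0186 0.014 ] mid [0.5219 0.1128] yaw 0.0962 len 0.1892
corners w1 [ 0.52473031 -0.00383843  0.012     ] [0.49927738 0.22458894 0.012     ]
```

>>> servo_tool(increments=[[0,-30,-1.5,4,-0.5],[0,-40,0,4,0],[0,-30,0,0,0],[0,-10,0,0,0],[0,-5,0,0,0],[0,0,0,0,0]], force=60)

```text
t: 8.3
tool_pos: [0.5445, 0.0618, 0.0521]
tool_rot: [0.157, -3.137, -0.0]
contact_force: [0.3, -0.0, -0.3]
opening: -0.0005
grip_force: 0.0
```

>>> servo_tool(increments=[[0,-2,0,0,0],[0,-2,0,0,0],[0,-1,0,0,0],[0,0,0,0,0]])

```text
t: 8.8
tool_pos: [0.5501, 0.0623, 0.0524]
tool_rot: [-0.158, 3.138, -0.0]
contact_force: [0.2, -0.4, 0.4]
opening: 0.0
grip_force: 0.0
```

>>> servo_tool(increments=[[0,-1.5,0,0,0],[0,-1.5,0,0,0],[0,0,0,0,0]])

```text
t: 9.18
tool_pos: [0.5532, 0.0626, 0.0523]
tool_rot: [-0.158, 3.138, 0.0]
contact_force: [0.9, -0.4, 0.1]
opening: -0.0002
grip_force: 0.0
```

>>> servo_tool(increments=[[0,-1.5,0,0,0],[0,-1.5,0,0,0],[0,0,0,0,0]])

```text
t: 9.55
tool_pos: [0.5562, 0.0629, 0.0523]
tool_rot: [-0.158, 3.138, -0.0]
contact_force: [-0.1, 0.8, -0.4]
opening: -0.0002
grip_force: 0.0
```

>>> servo_tool(increments=[[0,-1,0,0,0],[0,-1,0,0,0],[0,0,0,0,0]])

```text
t: 9.93
tool_pos: [0.5581, 0.0631, 0.0523]
tool_rot: [-0.158, 3.138, 0.0]
contact_force: [-0.9, 0.2, 0.2]
opening: 0.0
grip_force: 0.0
```

>>> servo_tool(increments=[[0,-1,0,0,0],[0,-1,0,0,0],[0,0,0,0,0]])

```text
t: 10.3
tool_pos: [0.5589, 0.0632, 0.0521]
tool_rot: [0.158, -3.134, 0.0]
contact_force: [-6.1, -0.1, 3.5]
opening: -0.0002
grip_force: 2.7
```

Contact came exactly where predicted (0.5585). Now I'll press and rise along the slot.

>>> servo_tool(increments=[[0,-1.5,0,-1,0],[0,-1.5,0,-1,0],[0,-1,0,-1,0],[0,0,0,0,0]])

```text
t: 10.8
tool_pos: [0.559, 0.0633, 0.0524]
tool_rot: [0.158, -3.125, 0.001]
contact_force: [-10.7, -1.9, 0.9]
opening: -0.0
grip_force: 5.6
```

>>> servo_tool(increments=[[0,-1,0,-1.5,0],[0,-1,0,-1.5,0],[0,-1,0,-1.5,0],[0,0,0,0,0]])

```text
t: 11.3
tool_pos: [0.5598, 0.0637, 0.0546]
tool_rot: [0.158, -3.12, 0.0]
contact_force: [-11.1, -2.3, -5.5]
opening: 0.0003
grip_force: 5.9
```

>>> servo_tool(increments=[[0,-1.5,0,-2,0],[0,-1.5,0,-2,0],[0,-1.5,0,-2,0],[0,0,0,0,0]])

```text
t: 11.8
tool_pos: [0.5618, 0.0642, 0.059]
tool_rot: [0.157, -3.114, -0.0]
contact_force: [-15.7, -2.3, -5.3]
opening: 0.0002
grip_force: 8.3
```

>>> servo_tool(increments=[[0,-1.5,0,-2,0],[0,-1.5,0,-2,0],[0,-1,0,-2,0],[0,0,0,0,0]])

```text
t: 12.3
tool_pos: [0.5639, 0.0646, 0.0638]
tool_rot: [0.157, -3.109, -0.0]
contact_force: [-19.6, -1.8, -6.7]
opening: 0.0002
grip_force: 10.0
```

```bash
python3 - <<'E'
from h import *
s=get_image("scene")[:,:,::-1];t=get_image("top")[:,:,::-1]
cv2.imwrite("pics/z3.png",np.hstack([cv2.resize(s[115:205,255:335],(400,450),interpolation=cv2.INTER_CUBIC),cv2.resize(t[140:230,200:280],(400,450),interpolation=cv2.INTER_CUBIC)]))
E
```

```text
(no output)
```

View pics/z3.png

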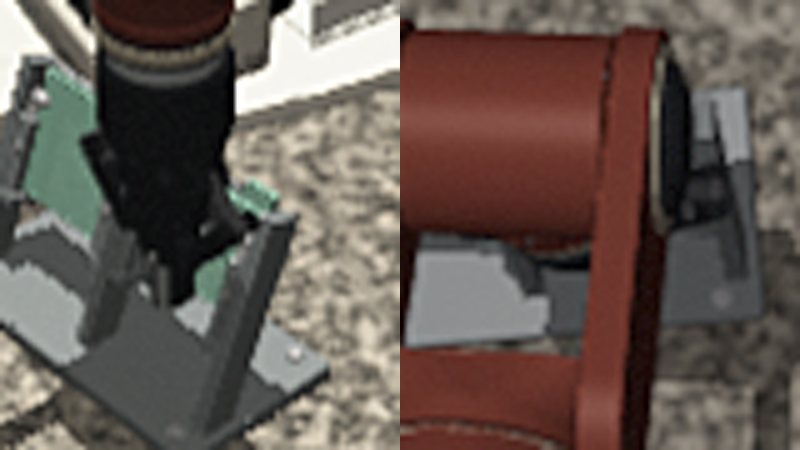

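The horn of the notched plate now stands clear of the divider top (scene crop (245-275,180-200), about 5 px higher), so it is rising. I'll continue.

>>> servo_tool(increments=[[0,-1.2,0,-2.3,0],[0,-1.2,0,-2.3,0],[0,-1.2,0,-2.3,0],[0,-1.2,0,-2.3,0],[0,0,0,0,0]])

```text
t: 13.02
tool_pos: [0.5677, 0.065, 0.0723]
tool_rot: [0.157, -3.106, -0.0]
contact_force: [-22.9, -2.9, -6.0]
opening: -0.0004
grip_force: 11.1
```

>>> servo_tool(increments=[[0,-1.2,0,-2.3,0],[0,-1.2,0,-2.3,0],[0,-1.2,0,-2.3,0],[0,-1.2,0,-2.3,0],[0,0,0,0,0]])

```text
t: 13.65
tool_pos: [0.5715, 0.0654, 0.0807]
tool_rot: [0.157, -3.103, -0.0]
contact_force: [-24.6, -1.9, -6.7]
opening: 0.0
grip_force: 12.3
```

>>> servo_tool(increments=[[0,-1,0,-2.3,0],[0,-1,0,-2.3,0],[0,-1,0,-2.3,0],[0,-1,0,-2.3,0],[0,0,0,-2,0],[0,0,0,0,0]])

```text
t: 14.4
tool_pos: [0.5767, 0.0659, 0.0924]
tool_rot: [0.157, -3.106, -0.0]
contact_force: [-22.9, -2.3, -6.9]
opening: 0.0002
grip_force: 11.2
```

>>> servo_tool(increments=[[0,2,0,0,0],[0,4,0,0,0],[0,6,0,0,0],[0,20,0,0,0],[0,50,0,0,0],[0,55,0,-50,0],[0,0,0,-60,0],[0,0,0,-60,0],[0,0,0,0,0]])

```text
t: 15.52
tool_pos: [0.465, 0.0532, 0.272]
tool_rot: [-0.157, 3.121, -0.002]
contact_force: [-0.6, 0.2, -0.6]
opening: 0.0003
grip_force: 0.0
```

```bash
python3 - <<'E'
from h import *
o=get_obs();print(o["tool_pos"],o["tool_rot"],o["q"].round(3))
s=get_image("scene")[:,:,::-1];t=get_image("top")[:,:,::-1]
cv2.imwrite("pics/s4.png",s);cv2.imwrite("pics/t4.png",t)
cv2.imwrite("pics/z4.png",np.hstack([cv2.resize(s[110:200,250:330],(400,450),interpolation=cv2.INTER_CUBIC),cv2.resize(t[130:220,200:280],(400,450),interpolation=cv2.INTER_CUBIC)]))
E
```

```text
[0.46504263 0.05319219 0.27195029] [-1.57035416e-01  3.12143054e+00 -2.23776740e-03] [-0.045 -0.369  1.921  0.     1.573 -1.717]
```

View pics/z4.png

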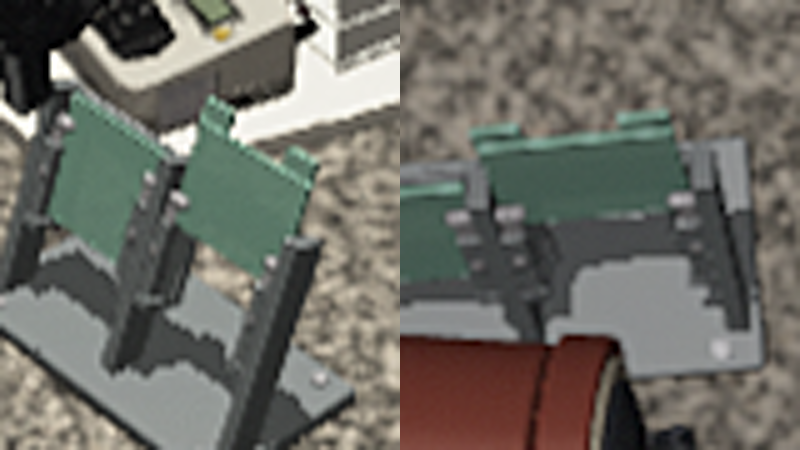

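The plate stands about 40 mm proud, level, and held by the clips. In the top crop, the left horn spans px (470-523,128) and the right horn (618-671,115). I'll compute their positions.

```bash
python3 - <<'E'
from h import *
yaw=.099;xh=np.array([np.cos(yaw),np.sin(yaw)]);yh=np.array([-xh[1],xh[0]])
s0=np.array([.5715,.0645])
loc=lambda P:np.r_[(P[:2]-s0)@xh,(P[:2]-s0)@yh].round(4)
# top view: outer/inner horn corners (upper visible edge)
for n,u,v in(("Lout",214,156),("Lin",224.6,155),("Rin",243.6,152.8),("Rout",254.2,152.2)):
    P=ray("top",u,v,.172);print(n,P.round(4),loc(P))
# expected geometry for lift L -> scene pixels, compare to read: L horn top corners & R outer
for L in(.036,.040,.044):
    X=[];
    for y in(.045,.022,-.022,-.045):
        s=L+.08;p=s0+xh*(s*np.sin(.42))+yh*y;X.append(np.r_[p,.06+s*np.cos(.42)])
    print(L,"scene",proj("scene",X).round(1).tolist(),"top",proj("top",X).round(1).tolist())
o=get_obs();tp=np.array(o["tool_pos"]);R=Ro.from_rotvec(o["tool_rot"]).as_matrix();print(loc(tp),R.round(3).tolist())
E
```

```text
Lout [0.6159 0.1158 0.172 ] [0.0493 0.0467]
Lin [0.6186 0.0921 0.172 ] [0.0496 0.0229]
Rin [0.6244 0.0497 0.172 ] [ 0.0511 -0.0199]
Rout [0.6262 0.026  0.172 ] [ 0.0506 -0.0437]
0.036 scene [[291.4, 131.1], [296.8, 134.7], [307.5, 141.6], [313.2, 145.3]] top [[215.3, 157.2], [225.5, 156.4], [245.0, 154.8], [255.2, 154.0]]
0.04 scene [[291.8, 129.9], [297.2, 133.4], [307.9, 140.3], [313.6, 144.0]] top [[215.0, 156.3], [225.2, 155.4], [244.7, 153.9], [255.0, 153.1]]
0.044 scene [[292.2, 128.6], [297.6, 132.1], [308.3, 139.0], [314.1, 142.7]] top [[214.6, 155.3], [224.9, 154.5], [244.5, 152.9], [254.7, 152.1]]
[-0.1097 -0.0004] [[-0.995, -0.1, 0.005], [-0.1, 0.995, -0.0], [-0.005, -0.001, -1.0]]
```

>>> servo_tool(increments=[[0.5,-50,-10,0,0],[0.53,-50,-10,0,0],[0.53,-40,-11.6,0,0],[0.53,-18,0,20,0],[0.53,0,0,45,0],[0.53,0,0,25,0],[0.53,0,0,0,0]], force=40)

```text
t: 16.5
tool_pos: [0.619, 0.0379, 0.1682]
tool_rot: [0.157, -3.129, -0.002]
contact_force: [-0.2, -0.5, 0.5]
opening: 0.0452
grip_force: 0.0
```

>>> servo_tool(increments=[[0.53,-3,0,0,0],[0.53,0,0,0,0]])

```text
t: 16.75
tool_pos: [0.626, 0.038, 0.1754]
tool_rot: [-0.158, 3.134, -0.0]
contact_force: [0.9, 1.4, 0.2]
opening: 0.0453
grip_force: 0.0
```

>>> servo_tool(increments=[[0.53,0,0,0,0],[0.53,0,0,0,0],[0.53,0,0,0,0]])

```text
t: 17.12
tool_pos: [0.6248, 0.0381, 0.1737]
tool_rot: [-0.158, 3.137, -0.0]
contact_force: [-0.4, 0.4, 0.3]
opening: 0.0458
grip_force: 0.0
```

>>> servo_tool(increments=[[0.53,1,0,4,0],[0.53,1,0,4,0],[0.53,0,0,3,0],[0.53,0,0,2,0],[0.53,0,0,0,0],[0.53,0,0,0,0]])

```text
t: 17.88
tool_pos: [0.6228, 0.0378, 0.1606]
tool_rot: [-0.158, 3.138, -0.0]
contact_force: [-0.6, -0.2, 1.2]
opening: 0.0457
grip_force: 0.6
```

>>> servo_tool(increments=[[0.53,0,0,1.5,0],[0.53,0,0,0,0]])

```text
t: 18.12
tool_pos: [0.6234, 0.0379, 0.16]
tool_rot: [-0.158, 3.136, 0.0]
contact_force: [-1.1, -0.1, 4.7]
opening: 0.0452
grip_force: 2.3
```

>>> servo_tool(increments=[[0.4,0,0,0,0],[0.3,0,0,0,0],[0.2,0,0,0,0],[0.1,0,0,0,0],[0.1,0,0,0,0],[0.1,0,0,0,0]])

```text
t: 18.88
tool_pos: [0.6229, 0.0374, 0.1591]
tool_rot: [-0.158, 3.137, -0.001]
contact_force: [-0.1, -2.6, 4.8]
opening: 0.0209
grip_force: 39.0
```

The grip is good: 0.021 opening and 39 N, seated on the notch floor. I'll raise the force and draw along the slot.

>>> servo_tool(increments=[[0,0,0,-1,0],[0,0,0,0,0],[0,-1,0,-2.3,0],[0,-1.4,0,-3.2,0],[0,-1.4,0,-3.2,0],[0,-1.4,0,-3.2,0],[0,0,0,0,0]], force=80)

```text
t: 19.75
tool_pos: [0.628, 0.0387, 0.1721]
tool_rot: [-0.158, 3.138, 0.001]
contact_force: [-0.4, -0.3, -4.1]
opening: 0.0191
grip_force: 78.7
```

>>> servo_tool(increments=[[0,-1.4,0,-3.2,0],[0,-1.4,0,-3.2,0],[0,-1.4,0,-3.2,0],[0,-1.4,0,-3.2,0],[0,0,0,0,0]])

```text
t: 20.38
tool_pos: [0.6347, 0.0388, 0.1864]
tool_rot: [-0.158, 3.134, -0.001]
contact_force: [0.6, -1.1, 0.2]
opening: 0.0188
grip_force: 79.2
```

>>> servo_tool(increments=[[0,-1.8,0,-4,0],[0,-1.8,0,-4,0],[0,-1.8,0,-4,0],[0,-1.8,0,-4,0],[0,-1.8,0,-4,0],[0,-1.8,0,-4,0],[0,0,0,-15,0],[0,0,0,-15,0],[0,0,0,0,0],[0,0,0,0,0]])

```text
t: 21.62
tool_pos: [0.6442, 0.04, 0.2388]
tool_rot: [-0.158, 3.137, 0.0]
contact_force: [0.3, -0.6, -1.3]
opening: 0.0191
grip_force: 79.0
```

```bash
python3 - <<'E'
from h import *
o=get_obs();print(o["tool_pos"],o["tool_rot"],o["opening"],o["contact_force"],o["t"])
s=get_image("scene")[:,:,::-1];t=get_image("top")[:,:,::-1];wrist("pics/w5.png")
cv2.imwrite("pics/s5.png",s);cv2.imwrite("pics/t5.png",t);w=cv2.imread("pics/w5.png")
a=np.hstack([cv2.resize(s[90:190,240:373],(400,300),interpolation=cv2.INTER_CUBIC),cv2.resize(t[110:210,190:323],(400,300),interpolation=cv2.INTER_CUBIC)])
cv2.imwrite("pics/z5.png",np.vstack([a,np.hstack([cv2.resize(w,(480,300)),np.zeros((300,320,3),np.uint8)])]))
E
```

```text
[0.6441788  0.04001312 0.23877334] [-1.57863075e-01  3.13746623e+00  1.05340601e-05] 0.01909941840028041 [ 0.26336111 -0.60564017 -1.30072338] 21.625
```

View pics/z5.png

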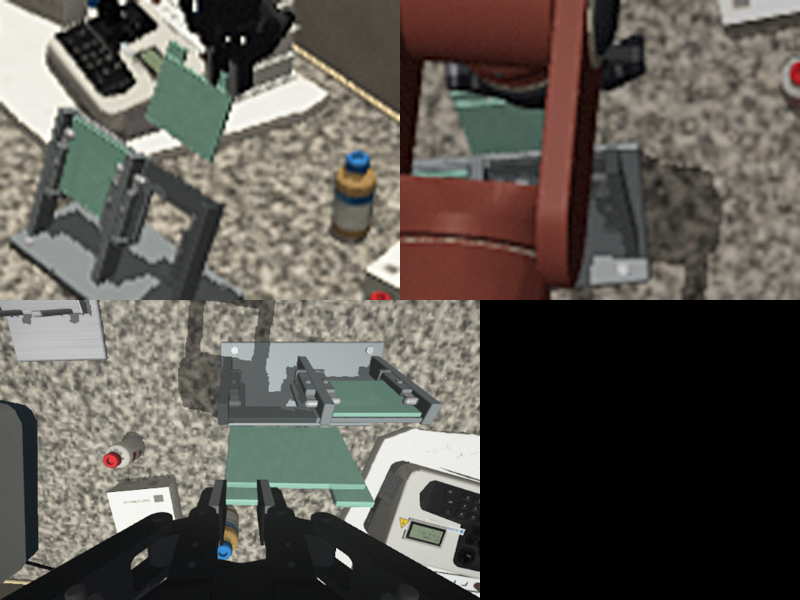

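The plate is out, held by its right horn with the lean kept. It's clearly visible in the wrist view, with the lower edge at full-res row ~169. I'll fit its pose in the tool frame with PnP.

```bash
python3 - <<'E'
from h import *
w=cv2.imread("pics/w5.png").astype(int);b,g,r=w[...,0],w[...,1],w[...,2]
m=(g-r>18)&(g>60)
def rows(y): xs=np.nonzero(m[y,290:505])[0]+290; return xs
L=[];Rr=[]
for y in range(180,243,3):
    xs=rows(y)
    if len(xs)>20: L.append((y,xs[0]));Rr.append((y,xs[-1]))
B=[(x,np.nonzero(m[155:240,x])[0][0]+155) for x in range(325,445,6) if m[155:240,x].any()]
pl=np.polyfit(*np.array(L).T,1);pr=np.polyfit(*np.array(Rr).T,1);pb=np.polyfit(*np.array(B).T,1)
print(pl,pr,pb,B[:3],L[:2],Rr[:2])
print("col profile horn R (x=470):",[(y,w[y,470].tolist()) for y in range(225,275,3)])
print("col x=305:",[(y,w[y,305].tolist()) for y in range(235,275,3)])
def X(p):  # x=p0*y+p1 & y=pb0*x+pb1
    y=(pb[0]*p[1]+pb[1])/(1-pb[0]*p[0]);return p[0]*y+p[1],y
print("lower corners",X(pl),X(pr))
E
```

```text
[-1.03463203e-01  3.25155844e+02] [  0.5        363.76190476] [2.00501253e-02 1.61340852e+02] [(325, np.int64(168)), (331, np.int64(168)), (337, np.int64(168))] [(180, np.int64(307)), (183, np.int64(306))] [(180, np.int64(454)), (183, np.int64(455))]
col profile horn R (x=470): [(225, [115, 129, 101]), (228, [118, 132, 104]), (231, [116, 130, 102]), (234, [118, 131, 102]), (237, [118, 132, 104]), (240, [117, 130, 102]), (243, [115, 129, 100]), (246, [167, 188, 145]), (249, [171, 193, 147]), (252, [147, 164, 126]), (255, [117, 131, 102]), (258, [119, 132, 104]), (261, [118, 133, 105]), (264, [119, 131, 103]), (267, [116, 129, 102]), (270, [194, 216, 165]), (273, [183, 206, 157])]
col x=305: [(235, [116, 132, 102]), (238, [116, 129, 102]), (241, [113, 126, 99]), (244, [184, 206, 158]), (247, [170, 189, 144]), (250, [112, 125, 97]), (253, [113, 128, 101]), (256, [117, 130, 101]), (259, [116, 131, 102]), (262, [118, 131, 102]), (265, [139, 156, 122]), (268, [190, 214, 164]), (271, [181, 204, 155]), (274, [64, 69, 72])]
lower corners (np.float64(307.8244362831609), np.float64(167.5127706522939)) (np.float64(448.932911392405), np.float64(170.34201326100057))
```

```bash
python3 - <<'E'
from h import *
o=get_obs();R=Ro.from_rotvec(o["tool_rot"]).as_matrix();p=np.array(o["tool_pos"])
c=get_calibration("wrist");K=np.array([[c["fx"],0,c["cx"]],[0,c["fy"],c["cy"]],[0,0,1]]);M=c["mount"]
obj=np.array([(-.0025,-.045,0),(-.0025,.045,0),(-.0025,-.045,.08),(-.0025,.045,.08)])
img=np.array([(307.8,167.5),(448.9,170.3),(297.6,266),(498,269.5)])
ok,rv,tv=cv2.solvePnP(obj,img,K,None,flags=cv2.SOLVEPNP_ITERATIVE)
pr=cv2.projectPoints(obj,rv,tv,K,None)[0][:,0];print("res px",(pr-img).round(1).tolist())
Rc=cv2.Rodrigues(rv)[0]
Rt=M[:3,:3]@Rc;pt=M[:3,:3]@tv[:,0]+M[:3,3];Rw=R@Rt;pw=p+R@pt
print("in tool: pos",pt.round(4),"axes",Rt.round(3).tolist())
print("world pos",pw.round(4),"z",Rw[:,2].round(3),"y",Rw[:,1].round(3),"lean",np.arccos(Rw[2,2]).round(3),"yaw",np.arctan2(-Rw[0,1],Rw[1,1]).round(3))
E
```

```text
res px [[0.1, 0.3], [-0.3, -0.4], [0.0, -0.3], [0.1, 0.3]]
in tool: pos [0.0281 0.0368 0.0638] axes [[-0.914, -0.012, -0.405], [-0.002, 1.0, -0.025], [0.405, -0.022, -0.914]]
world pos [0.612  0.0739 0.174 ] z [0.407 0.016 0.914] y [-0.088  0.996  0.022] lean 0.419 yaw 0.088
```

```bash
python3 - <<'E'
from h import *
O=np.array([.50614,-.23899]);yaw=.1198;xh=np.array([np.cos(yaw),np.sin(yaw)]);yh=np.array([-xh[1],xh[0]])
loc=lambda P:(np.r_[(P[:2]-O)@xh,(P[:2]-O)@yh]*1e3).round(1)
tp=lambda x,y:(324+(x-400)/5,177+(y-300)/5); sp=lambda x,y:(305+x/5,220+(y-300)/5)
for n,f,cam,pts in(("top",tp,"top",{"footL z25":(540,472,.025),"footR z25":(672,458,.025),"topL z84":(543,428,.084),"topR z84":(678,412,.084),"rear trough z25":(605,463,.025),"liptopfront z33":(605,505,.033),"trough L end":(500,490,.033),"trough R end":(717,472,.033)}),
 ("scene",sp,"scene",{"topL z84":(163,362,.084),"topR z84":(264,438,.084),"footL z25":(143,457,.025),"footR z25":(240,530,.025),"lip L z33":(88,452,.033),"lip R z33":(250,572,.033)})):
    for k,(x,y,z) in pts.items(): print(n,k,loc(ray(cam,*f(x,y),z)))
E
```

```text
top footL z25 [ 1.5 33.2]
top footR z25 [  1.7 -33.8]
top topL z84 [20.3 34.1]
top topR z84 [ 21.3 -31.5]
top rear trough z25 [2.6 0.1]
top liptopfront z33 [-18.6   3.2]
top trough L end [-5.7 54.7]
top trough R end [ -7.9 -54.4]
scene topL z84 [17.6 31.5]
scene topR z84 [ 16.7 -35.7]
scene footL z25 [ 2.2 27.9]
scene footR z25 [  2.9 -37.7]
scene lip L z33 [-20.   45.8]
scene lip R z33 [-17.3 -61.2]
```

PnP gives lean 0.419 and lower edge middle at (0.612, 0.074, 0.174). The trough readings put the seat at the stand origin, with prong feet at about x = +2. I'll transport the plate to above the trough at 7 mm in front of the seat.

>>> servo_tool(increments=[[0,10,0,-5,-1.8],[0,30,0,-5,0],[0,40,-5,0,0],[0,40,-20,0,0],[0,25,-35,0,0],[0,7.5,-40,0,0],[0,0,-45,0,0],[0,0,-45,0,0],[0,0,-45,0,0],[0,0,-35,0,0],[0,0,-18,0,0],[0,0,-7,0,0]])

```text
t: 23.28
tool_pos: [0.5316, -0.2724, 0.2486]
tool_rot: [0.207, -3.135, -0.001]
contact_force: [0.4, 0.2, -0.3]
opening: 0.0194
grip_force: 79.0
```

>>> servo_tool(increments=[[0,0,0,0,0],[0,0,0,10,0],[0,0,0,25,0],[0,0,0,35,0],[0,0,0,25,0],[0,0,0,15,0],[0,0,0,8,0],[0,0,0,3,0],[0,0,0,0,0],[0,0,0,0,0]])

```text
t: 24.52
tool_pos: [0.5324, -0.2726, 0.1287]
tool_rot: [-0.207, 3.133, -0.002]
contact_force: [0.4, 0.2, -1.0]
opening: 0.019
grip_force: 79.0
```

>>> servo_tool(increments=[[0,0,0,5,0],[0,0,0,10,0],[0,0,0,8,0],[0,0,0,5,0],[0,0,0,3,0],[0,0,0,0,0],[0,0,0,0,0]])

```text
t: 25.4
tool_pos: [0.5327, -0.2722, 0.0978]
tool_rot: [-0.207, 3.133, -0.001]
contact_force: [1.5, 2.7, 5.1]
opening: 0.0191
grip_force: 80.3
```

>>> servo_tool(increments=[[0,0,0,1.5,0],[0,0,0,1.5,0],[0,0,0,0,0]])

```text
t: 25.78
tool_pos: [0.5344, -0.2724, 0.0968]
tool_rot: [-0.206, 3.129, -0.002]
contact_force: [2.9, 4.4, 9.9]
opening: 0.0188
grip_force: 82.2
```

Contact came 8 mm early, which suggests the lip or an end stop. I'll use the last picture here.

```bash
python3 - <<'E'
from h import *
o=wrist("pics/w6.png");print(o["tool_pos"],o["tool_rot"],o["t"])
w=cv2.imread("pics/w6.png")
cv2.imwrite("pics/z6.png",cv2.resize(w[80:300,220:513],(800,600),interpolation=cv2.INTER_CUBIC))
O=np.array([.50614,-.23899,0]);R=Ro.from_euler("z",.1198).as_matrix()
k=800/293
L={"baseFL":(-.038,.065,.008),"baseFR":(-.038,-.065,.008),"lip inL":(-.0134,.053,.033),"lip inR":(-.0134,-.053,.033),"floor rearL":(.0026,.053,.025),"floor rearR":(.0026,-.053,.025)}
P=wproj(o,[O+R@np.array(v) for v in L.values()])
for n,p in zip(L,P):print(n,p.round(1),((p-[220,80])*k).round())
E
```

```text
[ 0.53439646 -0.27241083  0.09676513] [-2.06322085e-01  3.12887733e+00 -1.96763784e-03] 25.775
baseFL [468.8 118.1] [679. 104.]
baseFR [280.8 116. ] [166.  98.]
lip inL [461.9 158.7] [660. 215.]
lip inR [295.7 156.8] [207. 210.]
floor rearL [453.9 180.6] [639. 275.]
floor rearR [296.9 178.9] [210. 270.]
```

View pics/z6.png

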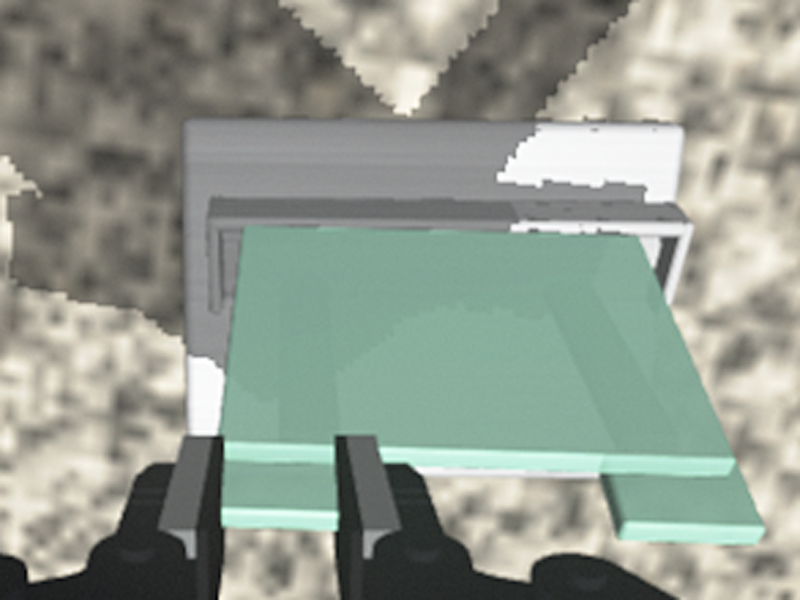

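The picture shows the plate's lower edge (crop row 228) resting on the front lip's inner edge, centred along the trough (corners at 245 and 640, trough 222 to 668). The stand sits about 5 mm further in +x than I'd estimated. I'll lift, move 5.5 mm back and lower again.

>>> servo_tool(increments=[[0,0,0,-3,0],[0,0,0,-3,0],[0,-3,0,0,0],[0,-3,0,0,0],[0,0,0,0,0],[0,0,0,0,0]])

```text
t: 26.58
tool_pos: [0.5376, -0.2714, 0.0993]
tool_rot: [0.207, -3.134, -0.0]
contact_force: [0.7, 0.1, -1.1]
opening: 0.019
grip_force: 79.0
```

>>> servo_tool(increments=[[0,0,0,3,0],[0,0,0,3,0],[0,0,0,2,0],[0,0,0,0,0]])

```text
t: 27.08
tool_pos: [0.5373, -0.2716, 0.0916]
tool_rot: [0.207, -3.133, 0.0]
contact_force: [-2.1, -0.1, 1.8]
opening: 0.019
grip_force: 79.7
```

The edge is now inside the trough and the plate is touching the prongs. I'll soften the grip so it can pivot, then lower to the floor.

>>> servo_tool(increments=[[0,0,0,0,0],[0,0,0,1,0],[0,0,0,1,0],[0,0,0,0,0]], force=20)

```text
t: 27.58
tool_pos: [0.5378, -0.2716, 0.091]
tool_rot: [0.207, -3.134, 0.0]
contact_force: [-6.1, 1.1, 7.0]
opening: 0.0191
grip_force: 81.5
```

>>> servo_tool(increments=[[0,-1,0,0.5,0],[0,-1,0,0.5,0],[0,-1,0,0,0],[0,0,0,0,0]])

```text
t: 28.08
tool_pos: [0.5385, -0.2716, 0.0906]
tool_rot: [0.207, -3.128, -0.0]
contact_force: [-15.8, 1.4, 15.6]
opening: 0.0188
grip_force: 83.2
```

>>> servo_tool(increments=[[0,1.5,0,-0.5,0],[0,1,0,0,0],[0.2,0,0,0,0],[0.22,0,0,0,0],[0.23,0,0,0,0]], force=20)

```text
t: 28.7
tool_pos: [0.5381, -0.2716, 0.0908]
tool_rot: [0.207, -3.134, 0.001]
contact_force: [-6.7, 0.6, 8.6]
opening: 0.0198
grip_force: 65.5
```

>>> servo_tool(increments=[[0.24,0,0,0,0],[0.26,0,0,0,0],[0.3,0,0,0,0],[0.36,0,0,0,0],[0.42,0,0,0,0],[0.42,0,0,0,0]])

```text
t: 29.45
tool_pos: [0.5383, -0.2712, 0.0889]
tool_rot: [-0.207, 3.135, 0.0]
contact_force: [-0.0, -0.1, 0.2]
opening: 0.0359
grip_force: 0.0
```

Released with no residual force. I'll check the plate pose numerically from the wrist view.

```bash
cat >pose.py <<'E'
from h import *
def measure(name):
    o=wrist(name);w=cv2.imread(name).astype(int);b,g,r=w[...,0],w[...,1],w[...,2]
    m=((g-r>14)&(g-b>3)&(g>70)).astype(np.uint8)
    n,lab,st,_=cv2.connectedComponentsWithStats(m);i=1+np.argmax(st[1:,4]);m=(lab==i);x,y,W,H,A=st[i]
    print("bbox",x,y,W,H,A)
    rs=range(y+10,y+int(.65*H),2)
    L=np.array([(k,np.nonzero(m[k])[0][0]) for k in rs]);Rr=np.array([(k,np.nonzero(m[k])[0][-1]) for k in rs])
    cs=range(x+25,x+int(.6*W),4);B=np.array([(k,np.nonzero(m[:,k])[0][0]) for k in cs])
    def rob(D):
        p=np.polyfit(*D.T,1)
        for _ in range(4):
            e=abs(np.polyval(p,D[:,0])-D[:,1]);D=D[e<=max(1,np.percentile(e,80))];p=np.polyfit(*D.T,1)
        return p
    pl,pr,pb=rob(L),rob(Rr),rob(B);print(pl,pr,pb)
    X=lambda p:(lambda yy:(p[0]*yy+p[1],yy))((pb[0]*p[1]+pb[1])/(1-pb[0]*p[0]))
    print("corners",np.round(X(pl),1),np.round(X(pr),1))
    for c in(x+W-25,x+W-15): print(c,[(k,int(g[k,c])) for k in range(y+int(.6*H),y+H+4,2)])
    return o,w,m
if __name__=="__main__":
    o,w,m=measure("pics/w7.png");print(o["t"],o["tool_pos"],o["tool_rot"])
E
python3 pose.py
```

```text
bbox 299 161 201 110 16409
[-6.99596774e-02  3.17094153e+02] [  0.47943548 372.14959677] [1.55434783e-02 1.55790580e+02]
corners [305.9 160.5] [450.2 162.8]
475 [(227, 170), (229, 169), (231, 169), (233, 170), (235, 170), (237, 169), (239, 218), (241, 233), (243, 230), (245, 216), (247, 167), (249, 168), (251, 169), (253, 167), (255, 169), (257, 169), (259, 172), (261, 168), (263, 240), (265, 241), (267, 238), (269, 209), (271, 202), (273, 198)]
485 [(227, 196), (229, 200), (231, 195), (233, 172), (235, 165), (237, 167), (239, 216), (241, 233), (243, 233), (245, 196), (247, 166), (249, 168), (251, 169), (253, 168), (255, 172), (257, 169), (259, 172), (261, 168), (263, 236), (265, 241), (267, 239), (269, 227), (271, 222), (273, 202)]
29.45 [ 0.53833872 -0.27119045  0.08892553] [-2.07329644e-01  3.13473476e+00  2.98325576e-04]
```

```bash
python3 - <<'E'
from h import *
o=dict(tool_pos=[.53834,-.27119,.08893],tool_rot=[-.20733,3.13473,.0003])
R=Ro.from_rotvec(o["tool_rot"]).as_matrix();p=np.array(o["tool_pos"])
c=get_calibration("wrist");K=np.array([[c["fx"],0,c["cx"]],[0,c["fy"],c["cy"]],[0,0,1]]);M=c["mount"]
obj=np.array([(-.0025,-.045,0),(-.0025,.045,0),(-.0025,-.045,.08),(-.0025,.045,.08)])
img=np.array([(305.9,160.5),(450.2,162.8),(298.9,260),(497.8,262.3)])
ok,rv,tv=cv2.solvePnP(obj,img,K,None)
print("res",(cv2.projectPoints(obj,rv,tv,K,None)[0][:,0]-img).round(1).tolist())
Rw=R@M[:3,:3]@cv2.Rodrigues(rv)[0];pw=p+R@(M[:3,:3]@tv[:,0]+M[:3,3])
print("plate",pw.round(4),"lean",np.arccos(Rw[2,2]).round(3),"yaw",np.arctan2(-Rw[0,1],Rw[1,1]).round(3),"zaxis",Rw[:,2].round(3))
o6=dict(tool_pos=[.5344,-.27241,.09677],tool_rot=[-.20632,3.12888,-.00197])
A=wray(o6,470.2,125.8,.008);B=wray(o6,287,124.7,.008);v=A-B;yaw=np.arctan2(-v[0],v[1]);m=(A+B)/2
xh=np.array([np.cos(yaw),np.sin(yaw)]);O=m[:2]+.038*xh
print("front corners",A.round(4),B.round(4),"len",np.linalg.norm(v).round(4),"yaw",yaw.round(3),"origin",O.round(4))
for O_,yw in((O,yaw),(np.array([.50614,-.23899]),.12)):
    x=np.array([np.cos(yw),np.sin(yw)]);d=pw[:2]-O_;print("plate in stand",(d@x).round(4),(d@[-x[1],x[0]]).round(4),(pw[2]-.025).round(4))
E
```

```text
res [[1.4, 0.1], [-1.5, -0.6], [-0.5, -0.1], [0.6, 0.5]]
plate [ 0.5009 -0.2394  0.0251] lean 0.446 yaw 0.122 zaxis [0.429 0.04  0.902]
front corners [ 0.4656 -0.1767  0.008 ] [ 0.4815 -0.3032  0.008 ] len 0.1275 yaw 0.125 origin [ 0.5112 -0.2352]
plate in stand -0.0108 -0.0028 0.0001
plate in stand -0.0053 0.0003 0.0001
```

The plate sits on the trough floor (z ≈ 0.025) and leans on the prongs at about 0.43 rad, with x between -5 and -11 mm, centred along the trough. I'll withdraw straight up.

>>> servo_tool(increments=[[0.42,0,0,0,0],[0.42,0,0,-4,0],[0.42,0,0,-8,0],[0.42,0,0,-15,0],[0.42,0,0,-30,0],[0.42,0,0,-40,0],[0.42,0,0,-20,0],[0.42,0,0,-5,0],[0.42,0,0,0,0],[0.42,0,0,0,0],[0.42,0,0,0,0]])

```text
t: 30.88
tool_pos: [0.5377, -0.271, 0.2095]
tool_rot: [0.207, -3.133, -0.002]
contact_force: [-0.3, -0.0, 0.3]
opening: 0.0359
grip_force: 0.0
```

```bash
python3 pose.py
```

```text
bbox 309 143 111 58 5128
[-3.62637363e-02  3.16234066e+02] [3.26373626e-01 3.54607692e+02] [5.40626074e-16 1.44000000e+02]
corners [311. 144.] [401.6 144. ]
395 [(177, 150), (179, 150), (181, 151), (183, 151), (185, 204), (187, 217), (189, 176), (191, 157), (193, 161), (195, 155), (197, 238), (199, 224), (201, 226), (203, 243)]
405 [(177, 149), (179, 151), (181, 152), (183, 151), (185, 203), (187, 218), (189, 190), (191, 151), (193, 160), (195, 153), (197, 238), (199, 227), (201, 232), (203, 242)]
30.875 [ 0.53771556 -0.27095459  0.20953261] [ 2.06970050e-01 -3.13274599e+00 -2.46267480e-03]
```

```bash
python3 - <<'E'
from h import *
o=get_obs();w=cv2.imread("pics/w7.png")
print("lower",wray(o,311,143.5,.026).round(4),wray(o,401.6,143.5,.026).round(4))
for L in(.3,.38,.42,.46):
    # upper front edge row 196.5 -> world at height for that lean; implied lower x from upper
    z=.025+.08*np.cos(L)+.0025*np.sin(L);P=wray(o,400,196.5,z);Q=wray(o,400,143.5,.026)
    print(L,"dx observed",np.linalg.norm((P-Q)[:2]).round(4),"model",(.08*np.sin(L)).round(4))
g=cv2.cvtColor(w,cv2.COLOR_BGR2GRAY)
for c in(350,380): print(c,[(r,int(g[r,c])) for r in range(100,150)])
E
```

```text
lower [ 0.5041 -0.2854  0.026 ] [ 0.4923 -0.1958  0.026 ]
0.3 dx observed 0.0381 model 0.0236
0.38 dx observed 0.0384 model 0.0297
0.42 dx observed 0.0386 model 0.0326
0.46 dx observed 0.0388 model 0.0355
350 [(100, 152), (101, 155), (102, 163), (103, 174), (104, 191), (105, 205), (106, 165), (107, 115), (108, 120), (109, 125), (110, 124), (111, 125), (112, 125), (113, 127), (114, 128), (115, 131), (116, 132), (117, 117), (118, 111), (119, 128), (120, 132), (121, 131), (122, 135), (123, 137), (124, 138), (125, 137), (126, 138), (127, 138), (128, 135), (129, 132), (130, 135), (131, 133), (132, 134), (133, 134), (134, 137), (135, 138), (136, 116), (137, 94), (138, 100), (139, 95), (140, 114), (141, 130), (142, 128), (143, 114), (144, 124), (145, 138), (146, 136), (147, 140), (148, 139), (149, 140)]
380 [(100, 96), (101, 100), (102, 106), (103, 110), (104, 112), (105, 110), (106, 105), (107, 96), (108, 141), (109, 167), (110, 164), (111, 168), (112, 171), (113, 169), (114, 171), (115, 169), (116, 174), (117, 147), (118, 159), (119, 208), (120, 238), (121, 244), (122, 242), (123, 244), (124, 245), (125, 245), (126, 245), (127, 245), (128, 246), (129, 243), (130, 243), (131, 245), (132, 248), (133, 209), (134, 129), (135, 133), (136, 122), (137, 109), (138, 115), (139, 108), (140, 109), (141, 198), (142, 242), (143, 227), (144, 163), (145, 135), (146, 137), (147, 139), (148, 139), (149, 139)]
```

```bash
python3 - <<'E'
from h import *
o=get_obs();xh=np.array([np.cos(.122),np.sin(.122)])
e=np.mean([wray(o,350,117.3,.008)[:2]@xh,wray(o,380,117.3,.008)[:2]@xh]);S=e+.038
lip=wray(o,380,143.5,.033)[:2]@xh-S
nf=[wray(o,c,r,.0)[:2]@xh for c,r in((395,186),)]
print("lip inner x",lip.round(4))
for L in(.3,.34,.38,.42,.46,.5):
    t=wray(o,400,196.5,.025+.08*np.cos(L)+.0025*np.sin(L))[:2]@xh-S+.0025*np.cos(L)
    u=wray(o,400,184.5,.025+.066*np.cos(L)+.0025*np.sin(L))[:2]@xh-S+.0025*np.cos(L)
    x0=t-.08*np.sin(L); need=20.3e-3-2.5e-3/np.cos(L)-.0573*np.tan(L)
    print(L,"x0 from top",x0.round(4),"from s66",(u-.066*np.sin(L)).round(4),"x0 if on prong tops",round(need,4))
E
```

```text
lip inner x -0.0137
0.3 x0 from top 0.0004 from s66 -0.0023 x0 if on prong tops -0.0
0.34 x0 from top -0.0024 from s66 -0.0047 x0 if on prong tops -0.0026
0.38 x0 from top -0.0052 from s66 -0.007 x0 if on prong tops -0.0053
0.42 x0 from top -0.0079 from s66 -0.0093 x0 if on prong tops -0.008
0.46 x0 from top -0.0105 from s66 -0.0115 x0 if on prong tops -0.0109
0.5 x0 from top -0.013 from s66 -0.0136 x0 if on prong tops -0.0139
```

The upper edge, lip and prong geometry agree: the lower edge is inside the trough (seat offset about -5 to -10 mm), the lean is about 0.38 to 0.45, and the robot is clear. I'll hand it in.

```bash
python3 -c "
from station import *
print(finish_job())"
```

```text
the job is handed in; nothing more can be done
None
```

The notched plate is propped notch-up in the stand's trough, released and leaning on the prongs at about 0.4 rad. By my last measurement its lower edge is about 5–10 mm in front of the seat (limit 13 mm). The robot is clear and the job was handed in at about 31 s; no verdict came back, and I did not re-measure the plain plate, bottle or cuvette block.

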